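# Pin down a chassis foot with a linchpin

### The arm

A 6-joint arm with a two-finger parallel gripper is mounted at the origin on the work surface. World frame = base frame: x ahead of the robot, y to its left, z up, the work surface at z = 0. Lengths are in m, angles in rad, forces in N, time in s.
With the tool pointing down it reaches from about 0.35 to 0.85 m from the base axis. Payload 8.1 kg.
Tool frame: the origin (TCP) lies at the very end of the fingers, on their centre line; the grasp point (between the pads) lies 19 mm behind it; x points along the fingers, y is the direction in which the jaws open and shut, and the axes are right-handed (so a half turn about x gives the same grasp; the last joint's range is limited). The gripper opens to 93 mm and grips with 3 to 60 N. Pads are 15 mm wide; open, the fingers measure 128 mm over their backs; the gripper's body (75 mm by 188 mm) begins 65 mm behind the grasp point.
Start: joints at [-1.253, 0.13, 1.488, -0, 1.523, -0.085], TCP at [0.235, -0.552, 0.219] pointing down, gripper open.
Joint ranges: [-2.96, 2.96], [-0.89, 2.26], [0.02, 2.5], [-1.34, 4.48], [0, 2.73], [-2.66, 2.66]. Speed limits (rad/s): [2.39, 2.39, 2.79, 3.14, 3.14, 3.14].

### API

Orientations are given as a rotation vector (axis times angle).
In Python, from plant import * gives the robot as it stands. The module is installed in compiled form; this text tells all that it offers.
- The arm moves only by the tool apply_moves, never from a script. Its argument "series" is a list of rows, each an object with "jaw": the gripper's target within -1 to 1 (shut at 1, half-way at 0, fully open at -1); "linear": the shift along the tool's x, y, z normalised to -1 to 1, where 1 is 0.6 m, a list of three; "roll": the turn about the tool's x normalised to -1 to 1, where 1 is 30 degrees. A call has 1 to 20 rows; each row is the pose to reach, as a shift and turn from the pose measured when the call began, along the tool's axes at that moment; what a row does not reach only later rows make up. A row lasts 1/8 s, in which the tool goes at most 62.5 mm and 10.7 degrees, less where a joint would pass 70% of its speed; a pose out of reach is approached as far as the arm can. A call with a number of a shift or a turn outside -1 to 1 is refused whole. A call with a gripper value outside its range is refused whole. The fingers move at their own pace and stop on an object; "force" is the grip in N (left out, the last holds). Time passes only in rows, so rows that repeat a pose let the fingers close. It gives the time, the measured TCP pose, the force and the opening at its end, in the units of the state.
- read_state(): the state, without advancing time (a new reading comes with each control period).
- read_camera(name): name is "side" or "top"; returns a dict with "pixels" (400x640x3 uint8, blue, green, red), "intrinsics" (3x3 intrinsics, pixels), "D" ([k1, k2, p1, p2, k3] as OpenCV has them; the pictures are not rectified), "rvec" (rotation vector, rad) and "tvec" (3), from world to camera coordinates, as OpenCV has them. Camera axes: x right, y down, z forward; pixel columns grow to the right and rows downward; lengths in m; the calibration is good to about 2 mm. A picture is of the moment at which its call begins. There is no depth.
- close_job(): hands the job in, once; it reports no verdict.
The state is a dict: "t": time; "q": joint angles; "dq": joint speeds; "joint_torque": joint torques, N m; "tool_pos": TCP position; "orientation": TCP orientation; "force": force on the tool from outside, world axes, zero at the start; "wrist_torque": the same for the moment, N m; "opening": finger opening in m.
Only numpy, scipy, OpenCV 4.12 (cv2) and the standard library are available. Lean on these libraries where they do the work, as an engineer would, in place of code of your own. Each camera call takes 0.05 s, during which the arm holds its last target. There are 200 camera calls.

### The job

Secure the equipment chassis for sea: take the linchpin from the bench, feel it into the cross hole of the hold-down post and push it fully home, shoulder against the post, with its ring still open. Then swing its sprung ring down over the post until it snaps past the pin's end, and let go. Never force pin or ring against the post, and leave the meter, screwdriver and spray can where they are.

Things in the scene. Friction and masses are not known exactly. Their poses are not given: they have to be found in the camera images.
- pin_grip (a point): Centre of the linchpin's grip tab, where to grasp. The steel pin lies on the bench, tab upright: tab 12 mm thick (y), 32 long (x), 43 tall (z); this point is 24 mm above its flat underside. x runs along the pin to its tip, z up. The pin's axis is 11 mm below this point; the shoulder is 37 mm ahead. Whole pin about 0.26 kg.
- pin_shoulder (a point): Centre of the head's front face (shoulder), on the pin's axis, 13 mm above the underside; x to the tip. The head block behind it is 23 mm long, 34 wide, 26 tall. The shank runs 50 mm ahead: 14 x 14 mm square for 42 mm, then an 8 mm long cone down to 8 mm diameter.
- pin_tip (a point): End of the pin's cone, on its axis, 50 mm ahead of the shoulder.
- ring_bar (a point): Middle of the ring's far cross bar. The ring is a U of 7 mm steel bar, 66 mm wide outside, 52 inside, hinged on both sides of the head about the pin's y axis, 9 mm behind the shoulder on the pin's axis; the bar's centre is 67 mm from the hinge axis. The bar's straight part is 35 mm long.
- ring (a joint): Ring swing (rad). 0 = open: ring rises 0.96 rad (55 deg) from the pin's axis, leaning forward above the shank. Grows as the ring goes down. 1.06 = locked: bar beyond the pin's tip, 7 mm below its axis. A spring pushes it to either stop, dead point at 0.53: pressing the bar takes about 6 N along its arc, up to 13 N straight down; past the dead point it snaps down by itself.
- hole (a point): Where the centre of the post hole's mouth would be if the post stood true, 85 mm above the bench; x points into the hole (the way the pin goes), z up. The post has set anywhere up to 6 mm sideways (y) and 6 mm in height (z) from here and stays there under load; only feel or sight tells. Hole 15.6 mm square, straight through, its mouth a funnel 4.5 mm wider on each side and 8 mm deep.
- stand: Fixed stand; origin on the bench below hole, same axes. Steel post 38 mm wide (y), 28 thick (x, front face at x = 0), top 20 mm above the hole's axis; it rises through a foot plate whose top is 45 mm below the axis. The grey chassis (260 x 160 x 95 mm, top 103 mm above the bench) lies to the -y side: near face 105 mm from the post's centre, from x = -66 to 194 mm.
- pin: The whole linchpin; origin at its underside, 13 mm below the shoulder's centre; x towards the tip, z up.
- meter_mid (a point): Centre of a hand-held orange multimeter lying on the bench, 150 x 78 x 34 mm. Bystander.
- driver_grip (a point): Handle of a screwdriver lying on the bench. Bystander.
- spray_mid (a point): Centre of an upright aluminium spray can, 52 mm diameter, 160 mm tall. Bystander.
Not all that is in view belongs to the job. Several things look just like the pin: the one meant starts farthest to the robot's right.

How it is judged:
By the outcome, as a careful person would: the job done as asked, in the order asked, and still so for the second after the job is handed in, with the robot touching nothing.
It also fails if it takes over 72 s, if anything falls off the work surface, if the arm or the gripper's body presses on something with over 40 N, if the wrist force passes 120 N, or if a joint passes its speed limit or range.

## Working session

There is one attempt and no reset: what is moved stays moved. The work goes in short steps, Python scripts to look and compute and a tool call to move; the robot and the scene stay as the last step left them, time stands still between calls to the robot, and variables do not carry over. Pictures are saved under pics/ and viewed, about 8 in all and at most 12, crops included, and the job is handed in when it is done.

Besides the shell and the picture viewer there is one more tool, called after "Request:" as name([rows], argument=value, ...), one row to a line, values as JSON. apply_moves: Moves the arm, as the interface text tells. Its arguments: {"type":"object","properties":{"series":{"type":"array"},"force":{"type":"number"}},"required":["series"]}

```bash
mkdir -p pics
cat > h.py <<'E'
import numpy as np, cv2
from plant import *
def cam(name,fn=None):
    c=read_camera(name)
    c['R']=cv2.Rodrigues(np.array(c['rvec'],float))[0]
    if fn: cv2.imwrite(fn,c['pixels'])
    return c
def ray(c,uv):
    p=cv2.undistortPoints(np.array([[uv]],float),np.array(c['intrinsics']),np.array(c['D']))[0,0]
    R=c['R'];t=np.array(c['tvec'],float).ravel()
    o=-R.T@t; d=R.T@np.array([p[0],p[1],1.]); return o,d/np.linalg.norm(d)
def atz(c,uv,z):
    o,d=ray(c,uv); return o+d*(z-o[2])/d[2]
def tri(c1,u1,c2,u2):
    o1,d1=ray(c1,u1);o2,d2=ray(c2,u2)
    A=np.stack([d1,-d2],1); s=np.linalg.lstsq(A,o2-o1,rcond=None)[0]
    p,q=o1+s[0]*d1,o2+s[1]*d2; return (p+q)/2,np.linalg.norm(p-q)
def proj(c,P):
    return cv2.projectPoints(np.atleast_2d(np.array(P,float)),np.array(c['rvec'],float),np.array(c['tvec'],float),np.array(c['intrinsics']),np.array(c['D']))[0][:,0]
E
python3 - <<'E'
from h import *
np.set_printoptions(precision=4,suppress=True)
for n in('side','top'):
    c=cam(n,f'pics/{n}0.png');print(n,c['intrinsics'],c['D'],ray(c,(320,200)))
print(read_state())
E
```

```text
side [[514.2641   0.     321.1357]
 [  0.     514.2641 196.3821]
 [  0.       0.       1.    ]] [-0.0555  0.      0.      0.      0.    ] (array([0.1738, 0.8669, 0.7037]), array([ 0.2739, -0.7975, -0.5376]))
top [[464.7757   0.     325.3459]
 [  0.     464.7757 192.3331]
 [  0.       0.       1.    ]] [-0.0477  0.      0.      0.      0.    ] (array([ 0.3635, -0.0838,  1.2928]), array([ 0.098 ,  0.0038, -0.9952]))
{'t': 0.1, 'q': array([-1.2535,  0.1311,  1.4892, -0.    ,  1.523 , -0.0854]), 'dq': array([-0.0002, -0.0006, -0.0027,  0.0015, -0.0003,  0.0005]), 'joint_torque': array([  0.001 , -56.1339, -49.3097,   0.0771,   0.0291,  -0.0001]), 'tool_pos': array([ 0.235 , -0.5515,  0.2177]), 'orientation': array([ 2.0005,  0.4101, -2.0009]), 'force': array([-0.1647, -0.8882, -0.1066]), 'wrist_torque': array([ 0.0528, -0.041 ,  0.0519]), 'opening': 0.09285534569443647}
```

```bash
python3 -c "
import cv2,numpy as np
a=cv2.imread('pics/side0.png');b=cv2.imread('pics/top0.png')
cv2.imwrite('pics/both0.png',cv2.resize(np.vstack([a,b]),(480*1,600)))"
```

```text
(no output)
```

View pics/side0.png

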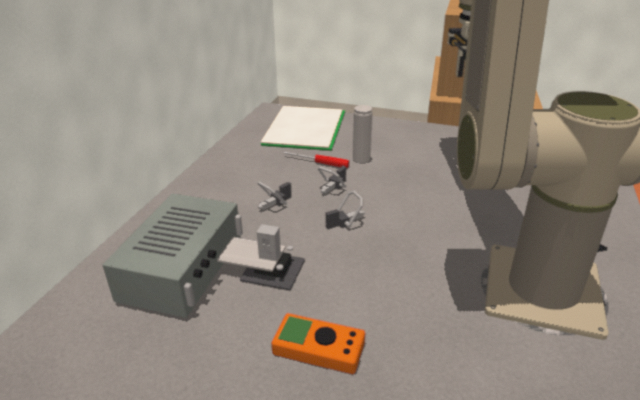

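View pics/top0.png

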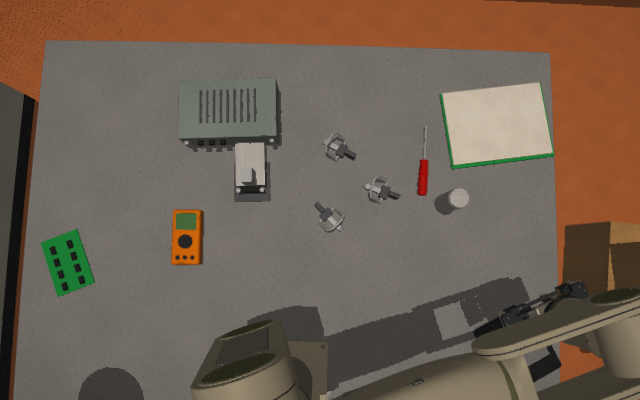

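Top shows three look-alike pins at (340,148), (380,190) and (330,216), with the post at (250,175). In the side view they are at (272,195), (333,180) and (347,215). Image right is -y, so the one meant is top (380,190), side (333,180). A close crop will check this.

Run:
```python
from h import *
np.set_printoptions(precision=4,suppress=True)
a=cv2.imread('pics/side0.png');b=cv2.imread('pics/top0.png')
f=lambda i,x,y,w,h,s:cv2.resize(i[y:y+h,x:x+w],None,fx=s,fy=s,interpolation=cv2.INTER_CUBIC)
t=np.hstack([f(b,355,170,50,38,8),f(a,310,158,50,38,8)])
u=np.hstack([f(b,225,135,50,37.5.__int__(),8),f(a,245,215,50,37,8)])
cv2.imwrite('pics/crop0.png',np.vstack([t,u[:296]]))
c=cam('top');s=cam('side')
for uv in[(340,148),(380,190),(330,216)]:print(atz(c,uv,.02))
for uv in[(272,195),(333,180),(347,215)]:print(atz(s,uv,.02))
# shadow: where side cam projects stand
```

```text
[ 0.6358 -0.1311  0.02  ]
[ 0.5205 -0.2439  0.02  ]
[ 0.4454 -0.1073  0.02  ]
[ 0.6444 -0.1321  0.02  ]
[ 0.5209 -0.2508  0.02  ]
[ 0.4402 -0.1047  0.02  ]
```

View pics/crop0.png

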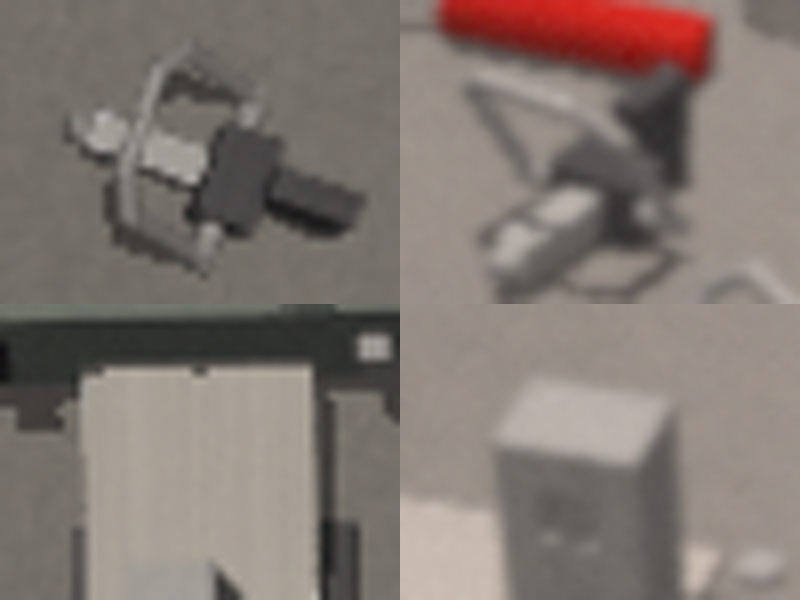

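The crops confirm the pin: its tip points left in the top view (tip ≈ (364,186), tab end ≈ (400,196)). The side view sees the post's back face, with the hole exit at ≈ (266,241) and the post top corners at (261,225), (280,228), (275,235) and (257,233). I still need the post top in the top view.

Run:
```python
from h import *
np.set_printoptions(precision=4,suppress=True)
b=cv2.imread('pics/top0.png')
cv2.imwrite('pics/crop1.png',cv2.resize(b[160:206,228:278],None,fx=12,fy=12,interpolation=cv2.INTER_CUBIC))
c=cam('top');s=cam('side')
P=lambda l,c,z:np.array([atz(c,u,z) for u in l])
p=P([(260.6,224.9),(280,227.6),(275,235.1),(256.9,232.6)],s,.105);print(p,p.mean(0))
q=read_state();print(cv2.Rodrigues(q['orientation'])[0])
tip=atz(c,(364.4,186),.013);tab=atz(c,(394.4,194.4),.043);e=atz(c,(400,196),.043);print(tip,tab,e)
# chassis edge direction (top front edge)
print(atz(c,(178,138),.103),atz(c,(279,138),.103))
```

```text
[[0.5627 0.1043 0.105 ]
 [0.5219 0.1007 0.105 ]
 [0.5216 0.1272 0.105 ]
 [0.5588 0.1307 0.105 ]] [0.5412 0.1157 0.105 ]
[[-0.0002  0.392  -0.92  ]
 [ 0.0006 -0.92   -0.392 ]
 [-1.     -0.0006 -0.0001]]
[ 0.5315 -0.2012  0.013 ] [ 0.5066 -0.2803  0.043 ] [ 0.5026 -0.2955  0.043 ]
[0.6346 0.2965 0.103 ] [0.6407 0.0319 0.103 ]
```

View pics/crop1.png

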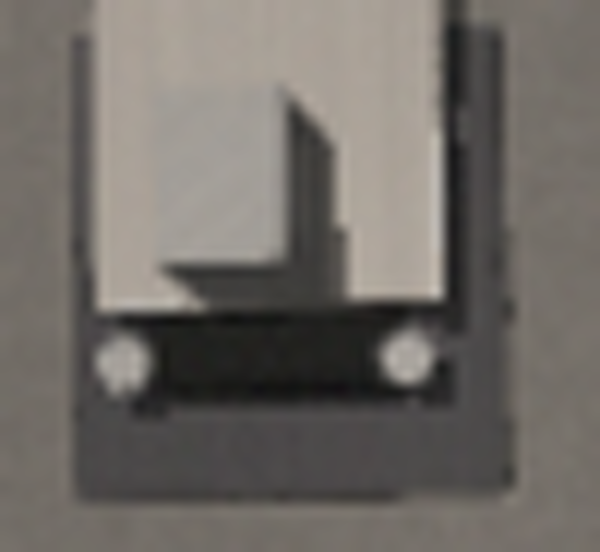

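Top view: post-top corners in the crop at (152,88), (285,88), (287,264) and (155,266), with the bench strip of the stand below them. I'll triangulate these.

Run:
```python
from h import *
np.set_printoptions(precision=4,suppress=True)
c=cam('top');s=cam('side')
T=[((x+.5)/12-.5+228,(y+.5)/12-.5+160) for x,y in[(152,88),(285,88),(287,264),(155,266)]]
S=[(256.9-.4,232.6-.4),(260.6-.4,224.9-.4),(280-.4,227.6-.4),(275-.4,235.1-.4)]
R=[]
for t,u in zip(T,S):
    p,r=tri(c,t,s,u);R.append(p);print(p,r,atz(c,t,.105))
R=np.array(R);print('mean',R.mean(0), 'top only',np.mean([atz(c,t,.105) for t in T],0))
d=R[0]-R[1]+R[3]-R[2];print('dir',d/np.linalg.norm(d))
print('exit',tri(s,(265.9,240.3),s,(265.9,240.3))[0] if 0 else [ray(s,(265.9,240.3))])
print('foot L edge',[atz(c,((x+.5)/12-.5+228,(y+.5)/12-.5+160),.005) for x,y in[(78,497),(513,490),(500,30)]])
print('tip',tri(c,(364.0,185.6),s,(322.2,190.7)),'tab',tri(c,(394,194),s,(341.6,168.2)))
```

```text
[0.561  0.1293 0.1046] 0.0012558633181986854 [0.5616 0.1294 0.105 ]
[0.5637 0.1014 0.1036] 0.0024770550744797203 [0.5622 0.1007 0.105 ]
[0.5239 0.0987 0.1042] 0.00042309490912298967 [0.524  0.0987 0.105 ]
[0.5226 0.1269 0.1056] 0.00027673977843617703 [0.5228 0.1271 0.105 ]
mean [0.5428 0.1141 0.1045] top only [0.5426 0.114  0.105 ]
dir [-0.069   0.9967  0.0431]
exit [(array([0.1738, 0.8669, 0.7037]), array([ 0.3574, -0.7176, -0.5978]))]
foot L edge [array([0.4818, 0.1603, 0.005 ]), array([0.4859, 0.0595, 0.005 ]), array([0.5939, 0.0665, 0.005 ])]
tip (array([ 0.5331, -0.1998,  0.0143]), np.float64(0.0014440563715078405)) tab (array([ 0.5069, -0.2794,  0.0429]), np.float64(0.0014510876305751158))
```

Post top measures 104.5 mm (expected 105), pin tip 14 mm (expected 13), tab top 43 mm (expected 43), so everything agrees. The hole axis is at about x = 0.5427, z = 0.085, with the front face at y ≈ 0.100. Next I compute the moves.

```bash
cat >> h.py <<'E'
np.set_printoptions(precision=4,suppress=True)
def go(p,yaw):  # tool-axes shift (units of 0.6 m) and roll (units of 30deg) to reach TCP p with jaw-axis yaw deg
    q=read_state();R=cv2.Rodrigues(q['orientation'])[0]
    y=np.degrees(np.arctan2(R[1,1],R[0,1]))
    print('t',q['t'],'pos',q['tool_pos'],'yaw',y,'F',q['force'],'M',q['wrist_torque'],'open',q['opening'])
    print('lin',R.T@(np.array(p)-q['tool_pos'])/.6,'roll',-(yaw-y)/30)
E
python3 - <<'E'
from h import *
go([.5064,-.281,.2],-18.2)
b=cv2.imread('pics/top0.png');c=cam('top')
g=cv2.cvtColor(b,cv2.COLOR_BGR2GRAY).astype(float)
# foot plate edges / chassis edges: line segments
L=cv2.createLineSegmentDetector().detect(cv2.cvtColor(b,cv2.COLOR_BGR2GRAY))[0][:,0]
for l in L:
    if 170<l[0]<285 and 70<l[1]<205 and np.hypot(l[2]-l[0],l[3]-l[1])>30:
        z=.103 if l[1]<142 else .04
        d=atz(c,l[2:],z)-atz(c,l[:2],z);print(l,(np.degrees(np.arctan2(d[1],d[0]))+45)%90-45)
for l in L:
    if 355<l[0]<405 and 175<l[1]<210 and np.hypot(l[2]-l[0],l[3]-l[1])>5:
        d=atz(c,l[2:],.02)-atz(c,l[:2],.02);print('pin',l,np.degrees(np.arctan2(d[1],d[0]))%180)
E
```

```text
t 0.4 pos [ 0.2352 -0.5519  0.2185] yaw -66.92177826952873 F [ 0.2251  0.4431 -0.0287] M [ 0.0235  0.0024 -0.0075] open 0.09292246698991037
lin [ 0.0309 -0.2382 -0.5928] roll -1.6240592756509575
[264.3721 183.1587 263.2953 143.1541] 3.7478321296958654
[275.7024 134.3949 274.7462  78.1187] 3.073376506711398
[178.1547 137.9047 264.405  135.4137] 2.9875451825947863
[278.3713  78.0556 281.4462 144.3949] 4.622823630382925
[255.8225  89.373  256.1318 119.3827] 3.018618893013155
[248.6582  89.3581 249.6084 119.4072] 4.312507764953381
[235.6784  89.3732 235.6326 120.625 ] 2.6961804386222923
[239.2775 121.8719 239.1906  89.3722] 2.866267189303386
[201.8132  90.6129 201.5358 120.6219] 2.817833719871004
[225.506  120.6286 225.6056  89.3789] 2.765554869139507
[214.9677  89.372  214.8253 120.6271] 2.864260276699355
[252.9461 120.6269 252.6094  89.3671] 3.0957921156809434
[221.9016  89.3727 221.8415 120.6273] 2.8962994583141892
[228.706   89.3739 228.6553 120.6259] 2.8016387258196005
[246.3018 120.6212 246.1278  89.3722] 2.9141422481856196
[211.8924 121.8791 211.993   90.6254] 2.9833885572242167
[242.3989  89.3773 242.4999 120.627 ] 2.8459932549261566
[232.4731 120.626  232.526   89.3761] 2.7351094357018724
[268.1587 200.8744 235.6189 201.605 ] 2.6781114828872603
[205.1537 120.6259 205.1873  90.6245] 3.2128919899231434
[218.8314 120.6262 218.7646  89.3736] 3.172415136378632
[198.2777 121.892  198.6567  90.6314] 2.7078467057911837
pin [365.8679 187.4396 377.0433 191.4   ] 71.69591494469334
pin [395.8814 200.0386 386.7004 196.0242] 67.55141350218902
pin [383.1763 182.5367 375.6247 181.8786] 86.38764172578956
pin [379.4009 204.3054 369.391  200.582 ] 70.82669388140425
pin [389.3773 193.0461 399.3751 193.0637] 91.27758687437642
```

Stand yaw is 92.9° and pin yaw about 71.7°.

Request:
apply_moves([
  {"jaw":-1,"linear":[0.03,-0.24,-0.593],"roll":-1},
  {"jaw":-1,"linear":[0.03,-0.24,-0.593],"roll":-1},
  {"jaw":-1,"linear":[0.03,-0.24,-0.593],"roll":-1},
  {"jaw":-1,"linear":[0.03,-0.24,-0.593],"roll":-1},
  {"jaw":-1,"linear":[0.03,-0.24,-0.593],"roll":-1},
  {"jaw":-1,"linear":[0.03,-0.24,-0.593],"roll":-1},
  {"jaw":-1,"linear":[0.03,-0.24,-0.593],"roll":-1},
  {"jaw":-1,"linear":[0.03,-0.24,-0.593],"roll":-1},
  {"jaw":-1,"linear":[0.03,-0.24,-0.593],"roll":-1},
], force=30)

```text
t: 1.58
tool_pos: [0.5052, -0.2812, 0.2007]
orientation: [1.667, 0.831, -1.667]
force: [-0.0, -0.7, -1.1]
opening: 0.0928
```

Run:
```python
from h import *
go([.5064,-.281,.08],-18.3)
```

```text
t 1.575 pos [ 0.5052 -0.2812  0.2007] yaw -37.00061031485694 F [-0.036  -0.7423 -1.1103] M [-0.0218 -0.0211 -0.0002] open 0.09281034249647577
lin [ 0.2011  0.0013 -0.0015] roll -0.623353677161898
```

Request:
apply_moves([
  {"jaw":-1,"linear":[0.05,0.001,-0.001],"roll":-0.35},
  {"jaw":-1,"linear":[0.13,0.001,-0.001],"roll":-0.623},
  {"jaw":-1,"linear":[0.2,0.001,-0.001],"roll":-0.623},
  {"jaw":-1,"linear":[0.26,0.001,-0.001],"roll":-0.623},
  {"jaw":-1,"linear":[0.3,0.001,-0.001],"roll":-0.623},
  {"jaw":-1,"linear":[0.323,0.001,-0.001],"roll":-0.623},
  {"jaw":-1,"linear":[0.323,0.001,-0.001],"roll":-0.623},
])

```text
t: 2.45
tool_pos: [0.5049, -0.2817, 0.0062]
orientation: [1.441, 1.041, -1.443]
force: [0.3, -0.6, -0.2]
opening: 0.0931
```

Run:
```python
from h import *
go([.5064,-.281,.006],-18.3)
c=cam('side','pics/side1.png')['pixels']
cv2.imwrite('pics/crop2.png',cv2.resize(c[130:215,270:390],None,fx=6,fy=6,interpolation=cv2.INTER_CUBIC))
```

```text
t 2.45 pos [ 0.5049 -0.2817  0.0062] yaw -18.395723658367704 F [ 0.2593 -0.6475 -0.1679] M [-0.078  -0.0157  0.013 ] open 0.09307742903209042
lin [ 0.0003  0.002  -0.0018] roll -0.0031907886122567674
```

View pics/crop2.png

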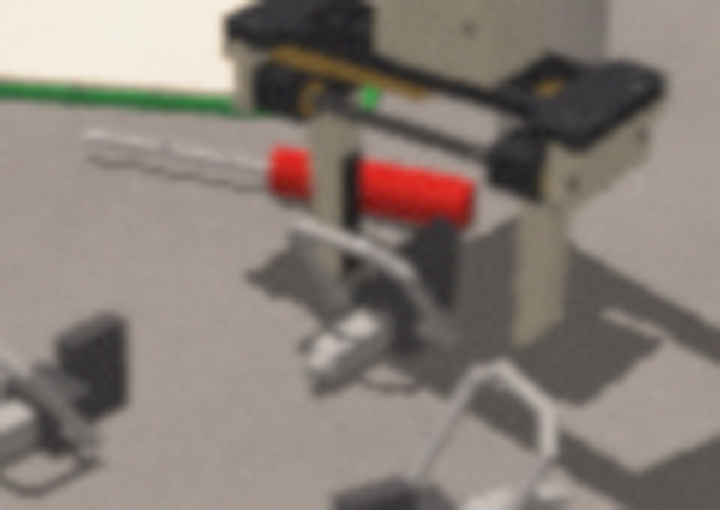

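The jaws at crop (335,190) and (540,270) straddle the tab at (437,265), and nothing touches. Now I close and lift a little.

Request:
apply_moves([
  {"jaw":1,"linear":[0,0.002,-0.001],"roll":0},
  {"jaw":1,"linear":[0,0.002,-0.001],"roll":0},
  {"jaw":1,"linear":[0,0.002,-0.001],"roll":0},
  {"jaw":1,"linear":[0,0.002,-0.001],"roll":0},
  {"jaw":1,"linear":[0,0.002,-0.001],"roll":0},
  {"jaw":1,"linear":[0,0.002,-0.001],"roll":0},
  {"jaw":1,"linear":[0,0.002,-0.001],"roll":0},
  {"jaw":1,"linear":[0,0.002,-0.001],"roll":0},
], force=45)

```text
t: 3.5
tool_pos: [0.5071, -0.2818, 0.0073]
orientation: [1.441, 1.04, -1.442]
force: [0.4, 0.6, 0.5]
opening: 0.0173
```

Run:
```python
from h import *
go([.52,-.10,.15],2.9)
```

```text
t 3.5 pos [ 0.5071 -0.2818  0.0073] yaw -18.37613269621555 F [0.4092 0.5881 0.5124] M [-0.0151 -0.073  -0.0223] open 0.017315112251841305
lin [-0.238  -0.0751 -0.2942] roll -0.7092044232071849
```

Request:
apply_moves([
  {"jaw":1,"linear":[0,0,0],"roll":0},
  {"jaw":1,"linear":[0,0,0],"roll":0},
  {"jaw":1,"linear":[0,0,0],"roll":0},
  {"jaw":1,"linear":[0,0,0],"roll":0},
])

```text
t: 4.0
tool_pos: [0.5071, -0.2818, 0.0073]
orientation: [1.441, 1.04, -1.442]
force: [0.1, -0.8, 0.5]
opening: 0.0118
```

Request:
apply_moves([
  {"jaw":1,"linear":[-0.03,0,0],"roll":0},
  {"jaw":1,"linear":[-0.1,0,0],"roll":0},
  {"jaw":1,"linear":[-0.18,0,0],"roll":0},
  {"jaw":1,"linear":[-0.238,-0.01,-0.06],"roll":-0.1},
  {"jaw":1,"linear":[-0.238,-0.02,-0.14],"roll":-0.25},
  {"jaw":1,"linear":[-0.238,-0.035,-0.22],"roll":-0.4},
  {"jaw":1,"linear":[-0.238,-0.05,-0.3],"roll":-0.55},
  {"jaw":1,"linear":[-0.238,-0.06,-0.37],"roll":-0.65},
  {"jaw":1,"linear":[-0.238,-0.068,-0.42],"roll":-0.71},
  {"jaw":1,"linear":[-0.238,-0.0724,-0.441],"roll":-0.71},
  {"jaw":1,"linear":[-0.238,-0.0724,-0.441],"roll":-0.71},
  {"jaw":1,"linear":[-0.238,-0.0724,-0.441],"roll":-0.71},
])

```text
t: 5.5
tool_pos: [0.5492, -0.018, 0.1501]
orientation: [1.172, 1.232, -1.173]
force: [-0.3, 0.2, -1.7]
opening: 0.0119
```

Run:
```python
from h import *
go([.5494,-.0167,.0795],2.9)
c=cam('side','pics/side2.png');d=cam('top','pics/top2.png')
q=read_state()['tool_pos'];h=np.array([-.0506,.9987,0]);ax=q+[0,0,.0057]
for e in(c,d):print(proj(e,[ax+h*.087,ax+h*.037,ax+[0,0,.011]]))
a=cv2.resize(c['pixels'][170:270,235:355],(480,400),interpolation=cv2.INTER_CUBIC)
b=cv2.resize(d['pixels'][140:240,225:305],(320,400),interpolation=cv2.INTER_CUBIC)
cv2.imwrite('pics/crop3.png',np.hstack([a,b]))
```

```text
t 5.5 pos [ 0.5492 -0.018   0.1501] yaw 2.8576067049741454 F [-0.3221  0.2188 -1.7425] M [-0.068  -0.095  -0.0129] open 0.011874821867840384
lin [ 0.1177  0.0004 -0.0022] roll -0.0014131098341951512
[[274.2877 196.1522]
 [282.5366 183.8698]
 [288.0477 170.8892]]
[[260.835  170.6585]
 [281.0306 170.1283]
 [295.7398 169.009 ]]
```

View pics/crop3.png

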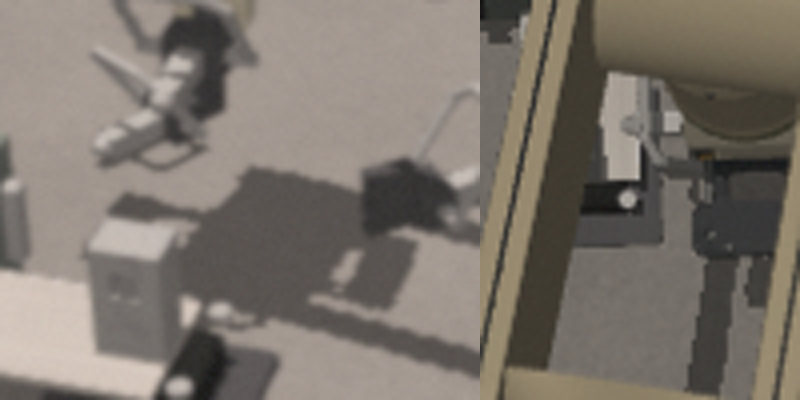

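In crop3 the held pin's tip sits at about crop (100,155), which is side (260,209). That is well away from the predicted (274,196), so the pin may have tilted or the model may be wrong. I'll enlarge with the predicted model overlaid.

Run:
```python
from h import *
c=cam('side');im=cv2.imread('pics/side2.png')
x0,y0,s=250,155,11
v=cv2.resize(im[y0:y0+54,x0:x0+70],None,fx=s,fy=s,interpolation=cv2.INTER_CUBIC)
q=read_state()['tool_pos'];h=np.array([-.0506,.9987,0]);l=np.array([-.9987,-.0506,0]);z=np.array([0,0,1.])
o=q+[0,0,.0057]+h*.037
def P(a,b,d):return o+h*a+l*b+z*d
def line(pts,col):
    p=(proj(c,pts)-[x0,y0]+.5)*s-.5
    cv2.polylines(v,[p.astype(int)],False,col,1)
k=67e-3;ca,sa=np.cos(.96),np.sin(.96)
line([P(-.009,.0295,0),P(-.009+k*ca,.0295,k*sa),P(-.009+k*ca,-.0295,k*sa),P(-.009,-.0295,0)],(0,0,255))
line([P(0,0,0),P(.05,0,0)],(0,255,0))
line([P(-.053,0,-.013),P(-.053,0,.03),P(-.021,0,.03),P(-.021,0,-.013)],(255,0,0))
cv2.imwrite('pics/crop4.png',v)
print(read_state()['t'])
```

```text
5.65
```

View pics/crop4.png

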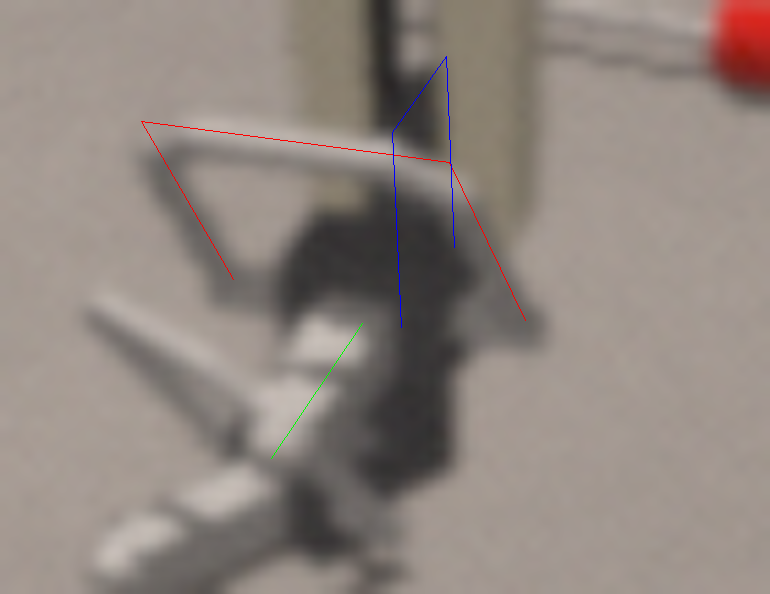

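That explains it: the "tip" I read at (260,209) belongs to a second pin lying on the bench in the line of sight. The held pin matches the projected model (ring in red, axis in green) to about 1 px, so it is level and where I expected it. Now I lower it in front of the hole.

Request:
apply_moves([
  {"jaw":1,"linear":[0.03,0,0],"roll":0},
  {"jaw":1,"linear":[0.07,0,-0.002],"roll":0},
  {"jaw":1,"linear":[0.1,0,-0.002],"roll":0},
  {"jaw":1,"linear":[0.118,0,-0.002],"roll":0},
  {"jaw":1,"linear":[0.118,0,-0.002],"roll":0},
  {"jaw":1,"linear":[0.118,0,-0.002],"roll":0},
])

```text
t: 6.4
tool_pos: [0.5498, -0.0169, 0.08]
orientation: [1.173, 1.231, -1.172]
force: [0.1, 0.5, -3.1]
opening: 0.0119
```

Run:
```python
from h import *
go([.5475,.0213,.0795],2.9)
c=cam('side','pics/side3.png');im=c['pixels']
x0,y0,s=245,205,14
v=cv2.resize(im[y0:y0+42,x0:x0+56],None,fx=s,fy=s,interpolation=cv2.INTER_CUBIC)
q=read_state()['tool_pos'];h=np.array([-.0506,.9987,0]);l=np.array([-.9987,-.0506,0]);z=np.array([0,0,1.])
def line(o,pts,col):
    p=(proj(c,[o+h*a+l*b+z*d for a,b,d in pts])-[x0,y0]+.5)*s-.5
    cv2.polylines(v,[p.astype(int)],False,col,1)
o=q+[0,0,.0057]+h*.037
line(o,[(0,0,0),(.05,0,0)],(0,255,0))
k=.007
line(o,[(.042,-k,-k),(.042,k,-k),(.042,k,k),(.042,-k,k),(.042,-k,-k)],(0,255,0))
k=67e-3;ca,sa=k*np.cos(.96)-.009,k*np.sin(.96)
line(o,[(-.009,.0295,0),(ca,.0295,sa),(ca,-.0295,sa),(-.009,-.0295,0)],(0,0,255))
m=np.array([.5435,.1001,.085]);k=.0078
line(m,[(.028,-k,-k),(.028,k,-k),(.028,k,k),(.028,-k,k),(.028,-k,-k)],(255,0,0))
line(m,[(0,.019,.02),(0,-.019,.02),(.028,-.019,.02),(.028,.019,.02),(0,.019,.02)],(255,0,0))
cv2.imwrite('pics/crop5.png',v)
```

```text
t 6.4 pos [ 0.5498 -0.0169  0.08  ] yaw 2.833315904446126 F [ 0.0841  0.5099 -3.1079] M [-0.1302 -0.0692 -0.0455] open 0.011866590127732281
lin [ 0.0007 -0.0007 -0.0639] roll -0.002222803185129137
```

View pics/crop5.png

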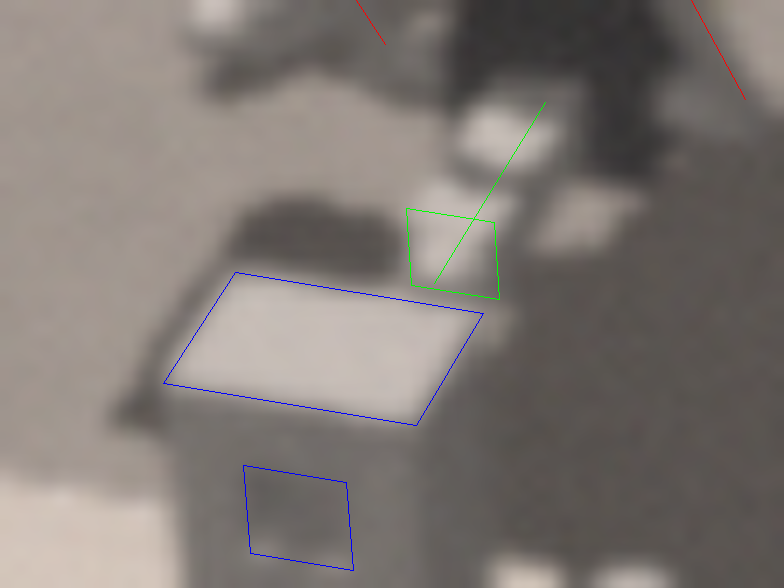

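The post model fits: the predicted top and hole exit (blue) lie on the image edges and on the dark square at crop (298,515). The pin shank agrees within about 1 px. I advance to the mouth.

Request:
apply_moves([
  {"jaw":1,"linear":[0.001,-0.001,-0.015],"roll":0},
  {"jaw":1,"linear":[0.001,-0.001,-0.03],"roll":0},
  {"jaw":1,"linear":[0.001,-0.001,-0.042],"roll":0},
  {"jaw":1,"linear":[0.001,-0.001,-0.048],"roll":0},
  {"jaw":1,"linear":[0.001,-0.001,-0.052],"roll":0},
  {"jaw":1,"linear":[0.001,-0.001,-0.054],"roll":0},
  {"jaw":1,"linear":[0.001,-0.001,-0.054],"roll":0},
])

```text
t: 7.32
tool_pos: [0.5478, 0.0153, 0.0795]
orientation: [1.173, 1.23, -1.172]
force: [-0.6, 0.3, -3.2]
opening: 0.0117
```

```bash
python3 -c "
from h import *
go([.5475,.0213,.0795],2.9)"
```

```text
t 7.325 pos [0.5478 0.0153 0.0795] yaw 2.8307958673501776 F [-0.6163  0.2799 -3.1879] M [-0.119  -0.1042  0.0015] open 0.011717100113085894
lin [ 0.    0.   -0.01] roll -0.0023068044216607428
```

Request:
apply_moves([
  {"jaw":1,"linear":[0,0,-0.003],"roll":0},
  {"jaw":1,"linear":[0,0,-0.006],"roll":0},
  {"jaw":1,"linear":[0,0,-0.008],"roll":0},
  {"jaw":1,"linear":[0,0,-0.01],"roll":0},
  {"jaw":1,"linear":[0,0,-0.01],"roll":0},
])

```text
t: 7.95
tool_pos: [0.5475, 0.0214, 0.0796]
orientation: [1.173, 1.23, -1.172]
force: [0.7, 0.5, -2.7]
opening: 0.0114
```

Request:
apply_moves([
  {"jaw":1,"linear":[0,0,-0.003],"roll":0},
  {"jaw":1,"linear":[0,0,-0.006],"roll":0},
  {"jaw":1,"linear":[0,0,-0.008],"roll":0},
  {"jaw":1,"linear":[0,0,-0.008],"roll":0},
])

```text
t: 8.45
tool_pos: [0.5473, 0.0263, 0.0796]
orientation: [1.172, 1.231, -1.172]
force: [0.2, 0.4, -2.9]
opening: 0.0114
```

Request:
apply_moves([
  {"jaw":1,"linear":[0,0,-0.003],"roll":0},
  {"jaw":1,"linear":[0,0,-0.005],"roll":0},
  {"jaw":1,"linear":[0,0,-0.007],"roll":0},
  {"jaw":1,"linear":[0,0,-0.007],"roll":0},
])

```text
t: 8.95
tool_pos: [0.547, 0.0307, 0.0795]
orientation: [1.172, 1.231, -1.172]
force: [-0.1, -0.4, -2.1]
opening: 0.0113
```

```bash
python3 -c "
from h import *
go([.5475,.0213,.0795],2.9)"
```

```text
t 8.95 pos [0.547  0.0307 0.0795] yaw 2.858240536810549 F [-0.0976 -0.4239 -2.0871] M [-0.0042 -0.0734  0.0155] open 0.011302616758311304
lin [ 0.0001 -0.      0.0156] roll -0.0013919821063150372
```

Request:
apply_moves([
  {"jaw":1,"linear":[0,0,-0.003],"roll":0},
  {"jaw":1,"linear":[0,0,-0.006],"roll":0},
  {"jaw":1,"linear":[0,0,-0.008],"roll":0},
  {"jaw":1,"linear":[0,0,-0.008],"roll":0},
])

```text
t: 9.45
tool_pos: [0.5468, 0.0356, 0.0795]
orientation: [1.172, 1.231, -1.172]
force: [0.1, -0.4, -2.2]
opening: 0.0118
```

```bash
python3 -c "
from h import *
go([.5475,.0213,.0795],2.9)"
```

```text
t 9.45 pos [0.5468 0.0356 0.0795] yaw 2.864771806745063 F [ 0.1463 -0.3956 -2.2292] M [-0.014  -0.1481  0.0082] open 0.01177791188073105
lin [ 0.0001 -0.      0.0238] roll -0.0011742731084978992
```

The square shank is now about 6 mm into the straight bore with almost no force. I continue.

Request:
apply_moves([
  {"jaw":1,"linear":[0,0,-0.004],"roll":0},
  {"jaw":1,"linear":[0,0,-0.008],"roll":0},
  {"jaw":1,"linear":[0,0,-0.012],"roll":0},
  {"jaw":1,"linear":[0,0,-0.016],"roll":0},
  {"jaw":1,"linear":[0,0,-0.018],"roll":0},
  {"jaw":1,"linear":[0,0,-0.018],"roll":0},
])

```text
t: 10.2
tool_pos: [0.5463, 0.0466, 0.0796]
orientation: [1.172, 1.231, -1.171]
force: [-0.7, -0.3, -2.2]
opening: 0.0119
```

```bash
python3 -c "
from h import *
go([.5475,.0213,.0795],2.9)"
```

```text
t 10.2 pos [0.5463 0.0466 0.0796] yaw 2.8780004893229925 F [-0.7383 -0.2776 -2.2193] M [-0.0323 -0.072   0.0105] open 0.01188361106267212
lin [ 0.0001 -0.      0.0421] roll -0.000733317022566915
```

Request:
apply_moves([
  {"jaw":1,"linear":[0,0,-0.004],"roll":0},
  {"jaw":1,"linear":[0,0,-0.008],"roll":0},
  {"jaw":1,"linear":[0,0,-0.012],"roll":0},
  {"jaw":1,"linear":[0,0,-0.016],"roll":0},
  {"jaw":1,"linear":[0,0,-0.019],"roll":0},
  {"jaw":1,"linear":[0,0,-0.019],"roll":0},
])

```text
t: 10.95
tool_pos: [0.5456, 0.0582, 0.0795]
orientation: [1.172, 1.231, -1.171]
force: [0.6, 0.1, -1.8]
opening: 0.0118
```

Request:
apply_moves([
  {"jaw":1,"linear":[0,0,-0.002],"roll":0},
  {"jaw":1,"linear":[0,0,-0.004],"roll":0},
  {"jaw":1,"linear":[0,0,-0.004],"roll":0},
])

```text
t: 11.32
tool_pos: [0.5455, 0.0606, 0.0795]
orientation: [1.172, 1.231, -1.171]
force: [-0.1, 0.0, -1.3]
opening: 0.0122
```

Request:
apply_moves([
  {"jaw":1,"linear":[0,0,-0.002],"roll":0},
  {"jaw":1,"linear":[0,0,-0.003],"roll":0},
  {"jaw":1,"linear":[0,0,-0.003],"roll":0},
])

```text
t: 11.7
tool_pos: [0.5456, 0.0612, 0.0796]
orientation: [1.171, 1.23, -1.172]
force: [-0.1, -6.6, -2.4]
opening: 0.0117
```

Request:
apply_moves([
  {"jaw":1,"linear":[0,0,-0.0015],"roll":0},
  {"jaw":1,"linear":[0,0,-0.0015],"roll":0},
  {"jaw":1,"linear":[0,0,-0.0015],"roll":0},
])

```text
t: 12.08
tool_pos: [0.5456, 0.0612, 0.0797]
orientation: [1.17, 1.228, -1.173]
force: [0.1, -5.6, -2.3]
opening: 0.0115
```

Run:
```python
from h import *
go([.5475,.0213,.0795],2.9)
c=cam('side','pics/side4.png');im=c['pixels']
x0,y0,s=240,198,12
v=cv2.resize(im[y0:y0+50,x0:x0+64],None,fx=s,fy=s,interpolation=cv2.INTER_CUBIC)
h=np.array([-.0506,.9987,0]);l=np.array([-.9987,-.0506,0]);z=np.array([0,0,1.])
m=np.array([.5435,.1001,.085])
def line(pts,col):
    p=(proj(c,[m+h*a+l*b+z*d for a,b,d in pts])-[x0,y0]+.5)*s-.5
    cv2.polylines(v,[p.astype(int)],False,col,1)
k=67e-3;ca,sa=k*np.cos(.96)-.009,k*np.sin(.96)
line([(ca,.0295,sa),(ca,-.0295,sa)],(0,0,255))
k=.004
line([(.05,-k,-k),(.05,k,-k),(.05,k,k),(.05,-k,k),(.05,-k,-k)],(0,255,0))
cv2.imwrite('pics/crop6.png',v)
```

```text
t 12.075 pos [0.5456 0.0612 0.0797] yaw 2.8691171130314483 F [ 0.1372 -5.6441 -2.3432] M [-1.0425 -0.0992  0.0961] open 0.011505242216952906
lin [ 0.0006 -0.0002  0.0665] roll -0.0010294295656183858
```

View pics/crop6.png

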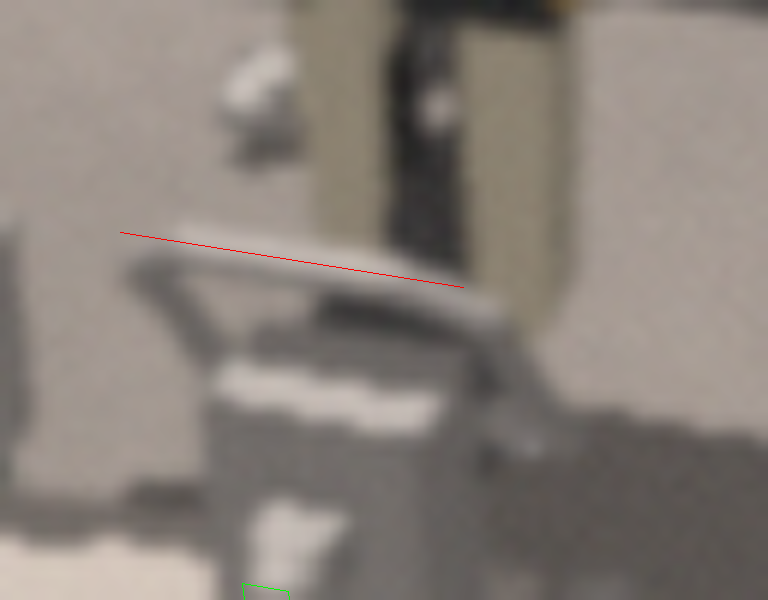

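Ring still open above the post. Contact force is about 6 N along the axis with no advance. One slightly firmer push (about 12 N), plus a crop of the protruding end, should confirm it is the shoulder.

Request:
apply_moves([
  {"jaw":1,"linear":[0,0,-0.002],"roll":0},
  {"jaw":1,"linear":[0,0,-0.0035],"roll":0},
  {"jaw":1,"linear":[0,0,-0.0035],"roll":0},
  {"jaw":1,"linear":[0,0,-0.0035],"roll":0},
])

```text
t: 12.62
tool_pos: [0.5456, 0.0614, 0.0798]
orientation: [1.168, 1.226, -1.175]
force: [-0.1, -10.1, -0.7]
opening: 0.0118
```

Run:
```python
from h import *
go([.5475,.0213,.0795],2.9)
c=cam('side','pics/side5.png');im=c['pixels']
x0,y0,s=248,222,16
v=cv2.resize(im[y0:y0+36,x0:x0+48],None,fx=s,fy=s,interpolation=cv2.INTER_CUBIC)
h=np.array([-.0506,.9987,0]);l=np.array([-.9987,-.0506,0]);z=np.array([0,0,1.])
m=np.array([.5435,.1001,.085])
def line(pts,col):
    p=(proj(c,[m+h*a+l*b+z*d for a,b,d in pts])-[x0,y0]+.5)*s-.5
    cv2.polylines(v,[p.astype(int)],False,col,1)
for a,k,col in((.05,.004,(0,255,0)),(.042,.007,(0,0,255)),(.028,.0078,(255,0,0)),(.028,.007,(255,0,255))):
  line([(a,-k,-k),(a,k,-k),(a,k,k),(a,-k,k),(a,-k,-k)],col)
line([(0,.019,.02),(0,-.019,.02),(.028,-.019,.02),(.028,.019,.02),(0,.019,.02)],(255,0,0))
line([(0,.017,.013),(0,-.017,.013),(-.023,-.017,.013),(-.023,.017,.013),(0,.017,.013)],(0,255,255))
cv2.imwrite('pics/crop7.png',v)
```

```text
t 12.625 pos [0.5456 0.0614 0.0798] yaw 2.8421760006545385 F [ -0.0862 -10.1371  -0.7353] M [-1.7709  0.0127  0.096 ] open 0.011773436885904593
lin [ 0.001  -0.0002  0.0668] roll -0.001927466644848715
```

View pics/crop7.png

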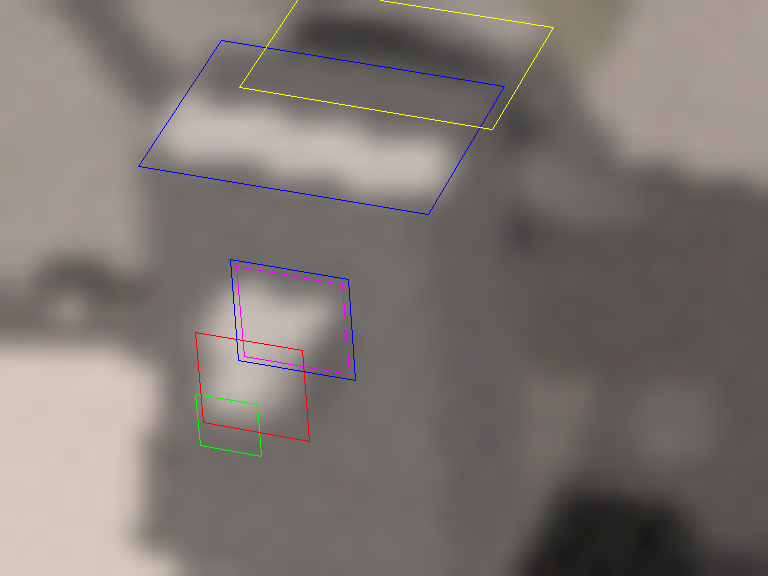

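The lit top of the shank and cone runs from the exit to crop (230,410). The home-position prediction ends the cone at about (228,400), so the pin sticks out as it should. There was no advance under 10 N, so the shoulder is seated and the ring is open. Relax, release and rise.

Request:
apply_moves([
  {"jaw":1,"linear":[0,0,0],"roll":0},
  {"jaw":1,"linear":[0,0,0],"roll":0},
  {"jaw":0,"linear":[0,0,0],"roll":0},
  {"jaw":0,"linear":[0,0,0],"roll":0},
  {"jaw":0,"linear":[0,0,0],"roll":0},
  {"jaw":0,"linear":[0,0,0],"roll":0},
  {"jaw":0,"linear":[0,0,0],"roll":0},
  {"jaw":0,"linear":[0,0,0],"roll":0},
])

```text
t: 13.68
tool_pos: [0.5456, 0.0614, 0.0798]
orientation: [1.168, 1.226, -1.175]
force: [-0.3, 0.8, 0.0]
opening: 0.0466
```

Request:
apply_moves([
  {"jaw":0,"linear":[-0.03,0,0],"roll":0},
  {"jaw":0,"linear":[-0.08,0,0],"roll":0},
  {"jaw":0,"linear":[-0.14,0,0],"roll":0},
  {"jaw":1,"linear":[-0.2,0,0],"roll":0},
  {"jaw":1,"linear":[-0.2,0,0],"roll":0},
  {"jaw":1,"linear":[-0.2,0,0],"roll":0},
  {"jaw":1,"linear":[-0.2,0,0],"roll":0},
  {"jaw":1,"linear":[-0.2,0,0],"roll":0},
  {"jaw":1,"linear":[-0.2,0,0],"roll":0},
  {"jaw":1,"linear":[-0.2,0,0],"roll":0},
])

```text
t: 14.92
tool_pos: [0.5453, 0.0622, 0.1995]
orientation: [1.168, 1.226, -1.175]
force: [0.1, -0.4, 0.4]
opening: 0.0004
```

Run:
```python
from h import *
h=np.array([-.0506,.9987,0]);m=np.array([.5435,.1001,0])
go(m+h*.033+[0,0,.16],2.9)
c=cam('side','pics/side6.png');im=c['pixels']
x0,y0,s=236,200,11
cv2.imwrite('pics/crop8.png',cv2.resize(im[y0:y0+54,x0:x0+72],None,fx=s,fy=s,interpolation=cv2.INTER_CUBIC))
```

```text
t 14.925 pos [0.5453 0.0622 0.1995] yaw 2.8383211334511285 F [ 0.0613 -0.4356  0.4105] M [ 0.0036 -0.0984 -0.0044] open 0.00035564371811534594
lin [ 0.065   0.     -0.1187] roll -0.002055962218295715
```

View pics/crop8.png

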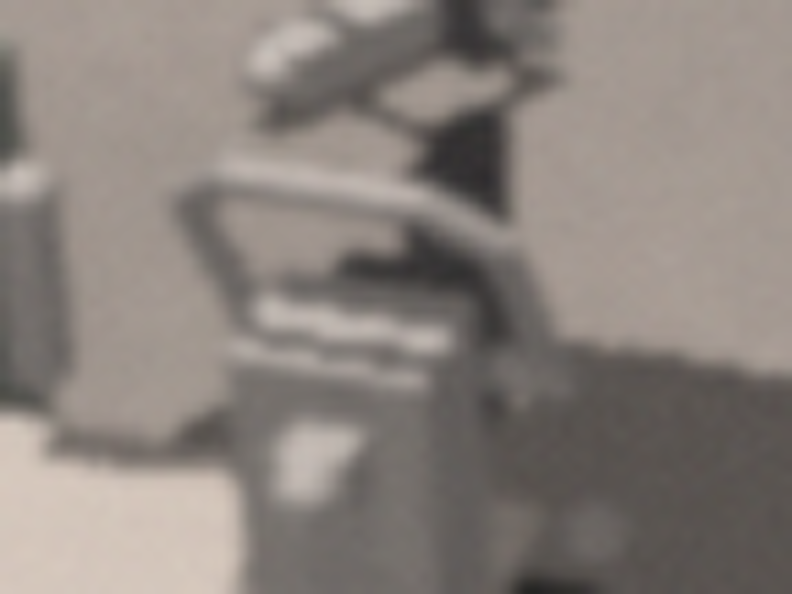

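The pin stays in place with the ring open; the bar's middle is at crop (320,187). I check its place against the model and move above it.

Run:
```python
from h import *
c=cam('side');h=np.array([-.0506,.9987,0]);m=np.array([.5435,.1001,.085])
p=atz(c,(264.6,216.5),.1399);print(p,(p-m)@h,'lat',(p-m)@[.9987,.0506,0],proj(c,m+h*.0294+[0,0,.0549]))
```

```text
[0.5443 0.1204 0.1399] 0.020276067173553288 lat 0.0018104199995411605 [[263.7797 219.2152]]
```

Request:
apply_moves([
  {"jaw":1,"linear":[0,0,-0.03],"roll":0},
  {"jaw":1,"linear":[0.01,0,-0.07],"roll":0},
  {"jaw":1,"linear":[0.03,0,-0.1],"roll":0},
  {"jaw":1,"linear":[0.055,0,-0.118],"roll":0},
  {"jaw":1,"linear":[0.065,0,-0.118],"roll":0},
  {"jaw":1,"linear":[0.065,0,-0.118],"roll":0},
])

```text
t: 15.78
tool_pos: [0.5414, 0.1322, 0.1591]
orientation: [1.167, 1.227, -1.176]
force: [0.4, -0.7, 0.3]
opening: 0.0002
```

The side view puts the bar about 2.7 px higher than before release. That fits the loose pin sagging by its clearance (about 3°), but it may also have backed out a little. Before touching the ring I'll nudge the tab's back gently with closed fingers to make sure the pin is home.

Request:
apply_moves([
  {"jaw":1,"linear":[-0.04,0,0],"roll":0},
  {"jaw":1,"linear":[-0.07,0,0.03],"roll":0},
  {"jaw":1,"linear":[-0.07,0,0.1],"roll":0},
  {"jaw":1,"linear":[-0.07,0,0.16],"roll":0},
  {"jaw":1,"linear":[-0.06,0,0.195],"roll":0},
  {"jaw":1,"linear":[0,0,0.195],"roll":0},
  {"jaw":1,"linear":[0.07,0,0.195],"roll":0},
  {"jaw":1,"linear":[0.12,0,0.195],"roll":0},
  {"jaw":1,"linear":[0.135,0,0.195],"roll":0},
  {"jaw":1,"linear":[0.135,0,0.195],"roll":0},
])

```text
t: 17.02
tool_pos: [0.5474, 0.014, 0.0797]
orientation: [1.168, 1.226, -1.177]
force: [0.3, 0.2, 0.3]
opening: 0.0002
```

Request:
apply_moves([
  {"jaw":1,"linear":[0,0,-0.006],"roll":0},
  {"jaw":1,"linear":[0,0,-0.012],"roll":0},
  {"jaw":1,"linear":[0,0,-0.016],"roll":0},
  {"jaw":1,"linear":[0,0,-0.018],"roll":0},
  {"jaw":1,"linear":[0,0,-0.018],"roll":0},
])

```text
t: 17.65
tool_pos: [0.5469, 0.0249, 0.0796]
orientation: [1.167, 1.226, -1.177]
force: [0.2, 0.3, 0.5]
opening: 0.0004
```

Request:
apply_moves([
  {"jaw":1,"linear":[0,0,-0.003],"roll":0},
  {"jaw":1,"linear":[0,0,-0.006],"roll":0},
  {"jaw":1,"linear":[0,0,-0.007],"roll":0},
  {"jaw":1,"linear":[0,0,-0.007],"roll":0},
])

```text
t: 18.15
tool_pos: [0.5466, 0.0291, 0.0796]
orientation: [1.167, 1.227, -1.177]
force: [0.2, -0.5, -0.8]
opening: 0.0001
```

Request:
apply_moves([
  {"jaw":1,"linear":[0,0,-0.003],"roll":0},
  {"jaw":1,"linear":[0,0,-0.005],"roll":0},
  {"jaw":1,"linear":[0,0,-0.005],"roll":0},
])

```text
t: 18.52
tool_pos: [0.5465, 0.0323, 0.0795]
orientation: [1.167, 1.227, -1.176]
force: [-0.3, -0.3, 0.3]
opening: 0.0
```

Request:
apply_moves([
  {"jaw":1,"linear":[0,0,-0.002],"roll":0},
  {"jaw":1,"linear":[0,0,-0.004],"roll":0},
  {"jaw":1,"linear":[0,0,-0.004],"roll":0},
])

```text
t: 18.9
tool_pos: [0.5465, 0.0343, 0.0797]
orientation: [1.167, 1.226, -1.177]
force: [-0.3, -3.4, 0.5]
opening: 0.0005
```

Request:
apply_moves([
  {"jaw":1,"linear":[0,0,-0.002],"roll":0},
  {"jaw":1,"linear":[0,0,-0.004],"roll":0},
  {"jaw":1,"linear":[0,0,-0.004],"roll":0},
])

```text
t: 19.27
tool_pos: [0.5471, 0.0352, 0.0804]
orientation: [1.166, 1.223, -1.177]
force: [-1.1, -9.2, 2.5]
opening: 0.0004
```

Request:
apply_moves([
  {"jaw":1,"linear":[0.001,0.001,-0.002],"roll":0},
  {"jaw":1,"linear":[0.001,0.001,-0.0035],"roll":0},
  {"jaw":1,"linear":[0.001,0.001,-0.0035],"roll":0},
])

```text
t: 19.65
tool_pos: [0.5482, 0.0354, 0.0807]
orientation: [1.165, 1.22, -1.178]
force: [-1.5, -10.9, 6.8]
opening: 0.0004
```

Run:
```python
from h import *
go([.5475,.0213,.0795],2.9)
im=cam('side','pics/side7.png')['pixels']
a,b,c=[cv2.imread(f'pics/side{i}.png') for i in(5,6,7)]
f=lambda i:cv2.resize(i[206:256,246:290],None,fx=6,fy=6,interpolation=cv2.INTER_CUBIC)
v=np.hstack([f(a),f(b),f(c)])
for y in range(0,300,30): cv2.line(v,(0,y),(v.shape[1],y),(0,255,255),1) if y%60==0 else None
cv2.imwrite('pics/crop9.png',v)
# numeric: vertical grey profiles through ring bar and pin tip columns
for n,i in(('5',a),('6',b),('7',c)):
    g=cv2.cvtColor(i,cv2.COLOR_BGR2GRAY)
    print(n,'bar',g[210:228,262:266].mean(1).astype(int),'tip',g[236:254,260:265].mean(1).astype(int))
```

```text
t 19.65 pos [0.5482 0.0354 0.0807] yaw 2.765567949750003 F [ -1.4637 -10.9495   6.8055] M [-1.7198  0.1223  0.0785] open 0.00043465034550870186
lin [ 0.0024 -0.0023  0.0233] roll -0.004481068341666564
5 bar [101 118 144 149 150 150 152 158 173 180 155 130 136 139 126 108 102 107] tip [108 109 108 123 150 167 175 174 167 169 167 150 122 109 107 108 108 110]
6 bar [ 97 121 146 151 158 174 178 153 132 143 151 151 150 146 131 109 108 137] tip [113 119 134 155 167 170 167 167 162 143 123 115 113 112 111 111 111 112]
7 bar [ 97 121 146 151 153 166 184 173 143 132 145 151 150 152 164 183 191 191] tip [114 116 131 151 166 168 162 165 166 155 131 117 115 113 112 111 112 114]
```

View pics/crop9.png

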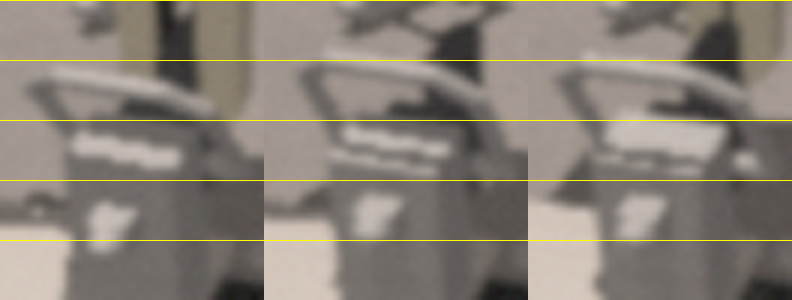

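Left to right: held and home, after release, under the 11 N push. The protruding length is the same within about 1 mm, and the whole pin is tipped nose-up by its clearance. The fingers met the tab at y = 0.0354, close to the 0.036 expected for a seated pin with that tilt. So the shoulder is against the post, and I go on to the ring.

Request:
apply_moves([
  {"jaw":1,"linear":[0,0,0.01],"roll":0},
  {"jaw":1,"linear":[-0.01,0,0.03],"roll":0},
  {"jaw":1,"linear":[-0.08,0,0.04],"roll":0},
  {"jaw":1,"linear":[-0.16,0,0.04],"roll":0},
  {"jaw":1,"linear":[-0.2,0,0.02],"roll":0},
  {"jaw":1,"linear":[-0.2,0,-0.05],"roll":0},
  {"jaw":1,"linear":[-0.2,0,-0.12],"roll":0},
  {"jaw":1,"linear":[-0.2,0,-0.155],"roll":0},
  {"jaw":1,"linear":[-0.2,0,-0.155],"roll":0},
])

```text
t: 20.82
tool_pos: [0.5432, 0.131, 0.1996]
orientation: [1.164, 1.221, -1.176]
force: [0.0, 0.1, -0.5]
opening: 0.0007
```

Run:
```python
from h import *
h=np.array([-.0506,.9987,0]);m=np.array([.5435,.1001,0])
go(m+h*.031+[0,0,.150],2.9)
im=cam('side','pics/side8.png')['pixels']
g=cv2.cvtColor(im,cv2.COLOR_BGR2GRAY)
print('bar',g[210:228,262:266].mean(1).astype(int),'tip',g[236:254,260:265].mean(1).astype(int))
```

```text
t 20.825 pos [0.5432 0.131  0.1996] yaw 2.8962283682065273 F [ 0.039   0.107  -0.4558] M [-0.0578 -0.1154  0.0431] open 0.0006580985147800795
lin [ 0.0826 -0.0022 -0.0013] roll -0.0001257210597824206
bar [ 98 123 146 151 143 127 113 112 122 144 151 152 151 146 132 111 102 103] tip [109 107 106 105 104 105 106 105 106 108 108 108 109 110 109 108 109 109]
```

Request:
apply_moves([
  {"jaw":1,"linear":[0.03,-0.002,-0.001],"roll":0},
  {"jaw":1,"linear":[0.06,-0.002,-0.001],"roll":0},
  {"jaw":1,"linear":[0.08,-0.002,-0.001],"roll":0},
  {"jaw":1,"linear":[0.083,-0.002,-0.001],"roll":0},
  {"jaw":1,"linear":[0.083,-0.002,-0.001],"roll":0},
])

```text
t: 21.5
tool_pos: [0.5423, 0.1297, 0.1497]
orientation: [1.164, 1.22, -1.177]
force: [0.2, 0.6, 0.5]
opening: 0.0004
```

Request:
apply_moves([
  {"jaw":1,"linear":[0.003,0,0],"roll":0},
  {"jaw":1,"linear":[0.006,0,0],"roll":0},
  {"jaw":1,"linear":[0.01,0,-0.001],"roll":0},
  {"jaw":1,"linear":[0.01,0,-0.001],"roll":0},
])

```text
t: 22.0
tool_pos: [0.543, 0.1306, 0.1447]
orientation: [1.165, 1.219, -1.176]
force: [0.1, 0.8, 4.6]
opening: 0.0006
```

Request:
apply_moves([
  {"jaw":1,"linear":[0.002,0,-0.001],"roll":0},
  {"jaw":1,"linear":[0.005,0,-0.002],"roll":0},
  {"jaw":1,"linear":[0.007,0,-0.003],"roll":0},
  {"jaw":1,"linear":[0.007,0,-0.003],"roll":0},
])

```text
t: 22.5
tool_pos: [0.5443, 0.1334, 0.1426]
orientation: [1.168, 1.218, -1.172]
force: [-0.9, 3.5, 11.6]
opening: 0.0005
```

The bar is in contact (11 N, finger tip at bar height). I follow the arc downward.

Request:
apply_moves([
  {"jaw":1,"linear":[0.005,-0.002,-0.004],"roll":0},
  {"jaw":1,"linear":[0.01,-0.003,-0.009],"roll":0},
  {"jaw":1,"linear":[0.0165,-0.004,-0.015],"roll":0},
  {"jaw":1,"linear":[0.021,-0.004,-0.019],"roll":0},
  {"jaw":1,"linear":[0.025,-0.004,-0.022],"roll":0},
])

```text
t: 23.12
tool_pos: [0.543, 0.148, 0.1297]
orientation: [1.171, 1.217, -1.167]
force: [-0.6, 3.7, 9.8]
opening: 0.0004
```

Run:
```python
from h import *
h=np.array([-.0506,.9987,0]);m=np.array([.5435,.1001,.085])
p=read_state()['tool_pos']-m;print('a',p@h,'lat(+x)',p@[.9987,.0506,0],'z',p[2],'ang of bar',np.arcsin((p[2]-.0035)/.067))
go(m+h*.0587+[0,0,.018],2.9)
```

```text
a 0.04787899175455174 lat(+x) 0.0019388531709041263 z 0.044727680728019706 ang of bar 0.6628153430287669
t 23.125 pos [0.543  0.148  0.1297] yaw 2.906055197733765 F [-0.5554  3.6946  9.8262] M [ 0.7788 -0.0662 -0.0255] open 0.0004291962702575737
lin [ 0.0443 -0.0038 -0.0184] roll 0.00020183992445884277
```

Request:
apply_moves([
  {"jaw":1,"linear":[0.006,-0.001,-0.003],"roll":0},
  {"jaw":1,"linear":[0.013,-0.002,-0.005],"roll":0},
  {"jaw":1,"linear":[0.02,-0.003,-0.009],"roll":0},
  {"jaw":1,"linear":[0.026,-0.003,-0.012],"roll":0},
  {"jaw":1,"linear":[0.032,-0.003,-0.015],"roll":0},
  {"jaw":1,"linear":[0.038,-0.003,-0.0165],"roll":0},
  {"jaw":1,"linear":[0.045,-0.003,-0.018],"roll":0},
  {"jaw":1,"linear":[0.045,-0.003,-0.018],"roll":0},
])

```text
t: 24.12
tool_pos: [0.5407, 0.1584, 0.1021]
orientation: [1.171, 1.217, -1.168]
force: [0.3, 0.3, 0.1]
opening: 0.0005
```

Run:
```python
from h import *
h=np.array([-.0506,.9987,0]);m=np.array([.5435,.1001,.085])
p=read_state()['tool_pos']-m;print('a',p@h,'z',p[2])
go(m+h*.0587+[0,0,.018],2.9)
c=cam('side','pics/side9.png')
```

```text
a 0.0584013427286129 z 0.017063804927468812
t 24.125 pos [0.5407 0.1584 0.1021] yaw 2.9089504332182066 F [0.2644 0.348  0.0768] M [-0.0535 -0.0903 -0.0532] open 0.0005347532597106538
lin [-0.0016 -0.0002 -0.0005] roll 0.00029834777394022183
```

The force dropped to zero: the ring snapped past. I retract upward, back off, and check numerically, since the picture allowance is used up.

Request:
apply_moves([
  {"jaw":1,"linear":[-0.04,0,0],"roll":0},
  {"jaw":1,"linear":[-0.12,0,0],"roll":0},
  {"jaw":1,"linear":[-0.2,0,0],"roll":0},
  {"jaw":1,"linear":[-0.2,0,0.1],"roll":0},
  {"jaw":1,"linear":[-0.2,0,0.2],"roll":0},
  {"jaw":1,"linear":[-0.2,0,0.3],"roll":0},
  {"jaw":1,"linear":[-0.2,0,0.4],"roll":0},
  {"jaw":1,"linear":[-0.2,0,0.4],"roll":0},
  {"jaw":1,"linear":[-0.2,0,0.4],"roll":0},
])

```text
t: 25.3
tool_pos: [0.5515, -0.08, 0.2247]
orientation: [1.172, 1.217, -1.168]
force: [-0.2, 0.3, 0.5]
opening: 0.0007
```

Run:
```python
from h import *
c=cam('side','pics/side10.png');t=cam('top','pics/top10.png')
print(read_state()['t'],read_state()['force'],read_state()['tool_pos'])
h=np.array([-.0506,.9987,0]);l=np.array([-.9987,-.0506,0]);m=np.array([.5435,.1001,.085])
def bar(phi,tilt=0):
    th=.96-phi+tilt; return m+h*(-.009+.067*np.cos(th))+[0,0,.067*np.sin(th)]
for n,cc in(('side',c),('top',t)):
    g=cv2.cvtColor(cc['pixels'],cv2.COLOR_BGR2GRAY)
    for nm,phi in(('open',0),('locked',1.06)):
        for s in(-.012,0,.012):
            u=proj(cc,bar(phi)+l*s)[0];x,y=np.round(u).astype(int)
            if n=='side':print(n,nm,u,g[y-7:y+8,x])
            else:print(n,nm,u,g[y,x-7:x+8])
# pixel difference vs. open-ring picture (side6) around the old bar
d=cv2.absdiff(cv2.imread('pics/side6.png'),c['pixels']).max(2)[206:262,244:292]
for r in d[::2,::2]: print(''.join('#' if v>40 else '+' if v>18 else '.' for v in r))
# bystanders moved?
s0=cv2.imread('pics/side0.png')
for nm,(x0,y0,x1,y1) in dict(meter=(268,310,370,372),driver=(280,148,352,170),can=(350,102,376,166)).items():
    e=cv2.absdiff(s0,c['pixels']).max(2)[y0:y1,x0:x1];print(nm,'changed frac',(e>40).mean())
```

```text
25.4 [-0.5483  0.1969  0.7918] [ 0.5516 -0.0789  0.2247]
side open [257.9741 218.2996] [142 148 150 150 149 150 150 150 149 151 148 147 146 149 150]
side open [263.7753 219.2286] [144 150 148 148 151 148 151 149 149 150 150 154 162 184 187]
side open [269.6116 220.1628] [127 101  87  82  82  83  85 104 132 123  99  99 131 173 185]
side locked [254.9054 252.1551] [195 198 193 190 185 168 151 168 180 164 136 119 131 160 186]
side locked [260.638  253.1729] [120 117 118 143 170 168 142 115 111 110 112 121 147 184 201]
side locked [266.4048 254.1958] [104 107 115 144 176 171 139 113 107 108 106 107 107 107 109]
top open [237.4289 167.4933] [109  94 126 153 120 108 155 156 158  83 100 122 124 124 123]
top open [237.4535 172.2119] [109 151 118  93  76  75  83  93 136 138 127 153 154 155 154]
top open [237.479  176.9422] [113 151 113 111  72  76  99 140 158 159 160 155 158 157 155]
top locked [230.8988 171.6764] [109 110 109 109 109 107 109 151 118  93  76  75  83  93 136]
top locked [230.9153 176.1647] [108 107 109 109 110 110 112 151 113 110 105 117 120 147 159]
top locked [230.9327 180.6
[... 151 characters left out ...]
.....#.+++++...
......++.....##.#+.#....
.........+++###+...#....
....+#+.+++.######+#####
....+#......++.+########
.....#+..........#######
.....+#+.+++#+++++.+.###
......##+#########+++.+#
.......#...+######..#...
.......####..++.+..+#+..
..........+#####+.+#####
......+............+####
.....+.............+####
+...##+...........+#####
#######.....+.....######
+##+.##....+......######
..+++............#######
..++............+##.+###
...+............##...#+#
...+##++###+++###+....++
.....+#.++####+......+##
......#+...............+
.....##................+
....+#..................
....##....+.............
meter changed frac 0.0
driver changed frac 0.008207070707070708
can changed frac 0.0
```

```bash
python3 -c "
from plant import *
print(close_job())"
```

```text
the job is handed in; nothing more can be done
None
```

The linchpin is in the post hole with its shoulder against the post and its ring snapped down past the end. I handed the job in at about 25.4 s of the 72 s, with the arm clear of everything.

**What I did:** I took the right-most pin by its tab and fed it into the hole, meeting about 1 N until the shoulder touched. I seated it at about 10 N with no further travel, then released it with the ring still open. A gentle 11 N nudge on the back of the tab confirmed it was home. I then pressed the ring bar down along its arc with closed fingers, at about 12 N in the readings I took. The force fell to zero past the dead point, when the ring snapped over.

**Last checks:**
- **Ring position:** the top view shows the locked bar at the predicted column (231). The side view shows it about 3 px above the predicted line.
- **Tilt:** I put that 3 px down to the loose pin resting nose-up by its clearance in the hole, as it did right after release. I could not separate this from a slight shortfall in the ring's swing.
- **Seating:** the pictures place the shoulder within 1–3 mm, so "fully home" rests mainly on the firm stop I felt.
- **Meter and spray can:** unchanged between the first and last side pictures.
- **Screwdriver:** 0.8% of its pixels differ in the side view. I did not look into why; nothing came near it.
- **Picture limit:** all 12 viewings were used before the ring snapped, so the final state was checked by numbers from the images, not by eye.

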